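Hold a clamp arm level over its mounting fixture

ROBOT

A 6-joint arm with a two-finger parallel gripper is mounted at the origin on the work surface. World frame = base frame: x ahead of the robot, y to its left, z up, the work surface at z = 0. Lengths are in m, angles in rad, forces in N, time in s.
With the tool pointing down it reaches from about 0.3 to 0.875 m from the base axis. Payload 6.4 kg.
Tool frame: the origin (TCP) lies midway between the tips of the shut fingers; the grasp point (between the pads) lies ctrl.grip_depth behind it (ctrl.grip_depth is the distance from the TCP to the grasp point, in m); x points along the fingers, y is the direction in which the jaws open and shut, and the axes are right-handed (so a half turn about x gives the same grasp; the last joint's range is limited). The gripper opens to 85 mm and grips with 20 to 120 N. Pads are 22 mm wide; open, the fingers measure 114 mm over their backs; the gripper's body (76 mm by 85 mm) begins 54 mm behind the grasp point. The pads swing forward as they close: fully open they stand 13 mm farther back than shut.
Start: joints at [1.136, 0.181, 1.607, -0, 1.354, -0.206], TCP at [0.13, 0.56, 0.231] pointing down, gripper open.
Joint ranges: [-2.99, 2.99], [-0.89, 2.07], [0.3, 2.58], [-1.14, 4.28], [0, 2.63], [-3.12, 3.12]. Speed limits (rad/s): [2.57, 2.57, 3.01, 3.14, 3.14, 3.14].

INTERFACE

Orientations are given as a unit quaternion [w, x, y, z].
In Python, from bench import ctrl gives the robot as it stands.
- The arm moves only by the tool carry_out, never from a script. Its argument "motion" is one flat list of numbers, 7 for each row, row after row: the turn, a rotation vector about the tool's x, y, z in degrees, then the shift along the tool's x, y, z in m, then the gripper's target within -1 to 1 (shut at 1, half-way at 0, fully open at -1). A call has 1 to 10 rows; each row shifts and turns the pose as measured when the row begins, along the tool's axes as they then stand; what a row does not reach is not made up. A row lasts 1/10 s, in which the tool goes at most 50 mm and 8.59 degrees, less where a joint would pass 70% of its speed; a pose out of reach is approached as far as the arm can. A call with a gripper value outside its range is refused whole. The fingers move at their own pace and stop on an object; the grip force is fixed at half the most. Time passes only in rows, so rows that do not move let the fingers close. It gives the time, the measured TCP pose, the force and the opening at its end, in the units of the state.
- ctrl.get_obs(): the state, without advancing time (a new reading comes with each control period).
- ctrl.camera(name): name is "scene" or "side" or "wrist"; returns the picture (400x640x3 uint8, blue, green, red); there is no depth.
- ctrl.camera_params(name): a dict with "mtx" (3x3 intrinsics, pixels), "pose" (4x4, takes a point from camera to world coordinates); the wrist camera has in their place "hand_eye" (4x4, takes a point from camera to tool coordinates, whose origin is the TCP and whose axes are the tool frame's). Camera axes: x right, y down, z forward; pixel columns grow to the right and rows downward; lengths in m; the calibration is good to about 2 mm. The wrist camera is an equidistant fisheye: a pixel r from the principal point sees the ray r / f radians off the axis. A picture is of the moment at which its call begins: read the wrist's pose just before it. camera_params takes no time and is no camera call.
- ctrl.hand_in(): hands the job in, once; it reports no verdict.
Trained networks look in the newest picture that a camera, given by its name, has taken for a name from the list of things; names that differ only in an ending like _2 or _b are one class to them, and where a whole thing is asked for, a point or a joint stands for the part that bears it (a point fixed in the world has none). Each returns a list of dicts, best first, with "conf" (0 to 1); they miss things now and then, are a little off and sometimes report something else, mostly with a low value. They report only what shows in the picture. A call takes as long as a camera call.
- ctrl.boxes_of(camera, thing): "point" ([x, y, z] in m, in the coordinates of the camera as it stood for that picture, good to about 4 mm: the middle of the surface that is visible of it).
- ctrl.trace(camera, thing): "pixels" (400x640 bool, what is visible of it).
- ctrl.landmark_of(camera, thing): "point" ([x, y, z] in m, in the coordinates of the camera as it stood for that picture, good to about 4 mm: a listed point, or the origin of a listed thing).
The state is a dict: "time_s": time; "q": joint angles; "dq": joint speeds; "joint_efforts": joint torques, N m; "eef_pos": TCP position; "eef_rot": TCP orientation; "wrist_force": force on the tool from outside, world axes, zero at the start; "torque": the same for the moment, N m; "opening": opening from 0.0 (shut) to 1.0 (fully open).
Only numpy, scipy, OpenCV 4.12 (cv2) and the standard library are available. Lean on these libraries where they do the work, as an engineer would, in place of code of your own. Each camera call takes 0.05 s, during which the arm holds its last target. There are 200 camera calls.

TASK

Take the steel clamp arm by its bar at the balance point, slide it along the storage rack until its tail is right out of the tunnel, and only then lift it. Carry it level, without tipping it, to the grey mounting fixture and finish while still holding it there by the balance point: still, level, head over the pocket and bar in line over the fork, centred about 60 mm above its seat and carried by nothing but the gripper. Leave the other things on the bench where they are.

Things in the scene. Friction and masses are not known exactly. Their poses are not given: they have to be found in the camera images.
- balance (a point): Balance point (centre of mass along the length) of the loose clamp arm, on the axis of its bar, 32 mm from the face of the head where the bar enters. Grip here, fingers on the bar's two upright sides. x points along the bar to the head, z up. At the start the bar's axis is 50 mm above the bench; beneath it is only the rack's plate, top 14 mm above the bench.
- clamp_arm: The loose clamp arm: a bare steel bar of 12 x 12 mm section, 240 mm long, lying level, with a heavy dark cast head at one end; 317 mm long over all, 0.5 to 0.8 kg. Origin on the bar's axis in the middle of the head, 262 mm from the tail; axes as for point balance.
- head (a point): Middle of the arm's cast head, 10 mm below the bar's axis: a block 44 mm along the bar, 40 mm wide, reaching 36 mm below and 16 mm above the bar's axis, with a brass wing screw on top (to 35 mm above the axis) and two small jaws sticking out 33 mm on the side away from the bar. Axes as for balance.
- tail (a point): Centre of the plain end face of the bar, at the other end from the head. At the start it is 15 to 35 mm inside the tunnel.
- rack: The fixed white plastic storage rack: a plate 350 x 80 x 14 mm with a tunnel block at its -x end. 95 mm out from the tunnel's mouth the bar also lies in an open-topped guide, 20 mm long, 18 mm wide inside, its top 54 mm above the bench. The underside of the head slides on the plate. Origin: middle of its underside; x along it, away from the tunnel.
- tunnel_mouth (a point): Centre of the tunnel's mouth on the rack, at the height of the bar's axis. The tunnel is a roofed block 40 mm long, 69 mm high, its opening 18 mm wide with 3 mm of room above the bar: the bar cannot be lifted while its tail is inside. x points level out of the tunnel along the rack: slide the arm this way.
- fixture: The fixed grey mounting fixture: a plate 270 x 80 x 14 mm with, near its +x end, two low walls 48 mm apart (top 32 mm above the bench) that form the pocket for the head, and 90 mm to -x of its middle a fork of two posts 20 mm apart (top 62 mm above the bench) for the bar. Origin: middle of its underside; x from fork to pocket.
- seat (a point): Where the arm's balance point would be if the arm were seated in the fixture: 50 mm above the bench, over the fixture's centre line, 30 mm to +x of its middle. x points level from fork to pocket, z up; the arm's x is to point the same way.
- dish: Bystander, leave alone: a small open glass dish, 64 mm across, 16 mm high. Origin at its middle underneath.
- stopper: Bystander, leave alone: a black rubber stopper, 36 mm across, 30 mm high. Origin at its middle underneath.
- bottle: Bystander, leave alone: an amber bottle, 60 mm across, 110 mm high. Origin at its middle underneath.
- beaker: Bystander, leave alone: a glass beaker, 66 mm across, 85 mm high. Origin at its middle underneath.
- wrench: Bystander, leave alone: a 160 mm steel wrench lying flat. Origin at its underside.
- cork_ring: Bystander, leave alone: a cork ring, 100 mm across, 30 mm high. Origin at its middle underneath.
- jar: Bystander, leave alone: a white jar with a blue cap, 60 mm across, 70 mm high. Origin at its middle underneath.

How it is judged:
On the way, in this order (a step that is already met when the one before it is completed fails the run):
1. the tail is out of the tunnel while the arm is still down on the rack (x of tail in the frame of tunnel_mouth between 0.002 and 0.1 m and y of tail in the frame of tunnel_mouth between -0.015 and 0.015 m and z of balance in the frame of tunnel_mouth below 0.015 m), for 0.1 s.
2. the arm is lifted level, held at its balance point (height (world z) of balance above 0.08 m and angle between balance's own z axis and vertical below 0.15 rad and x of the grasp point in the frame of balance between -0.025 and 0.025 m), for 0.2 s.
At the end, for the whole second after the job is handed in: Held still by the fingers, gripped within 25 mm of the balance point; that point 40 to 80 mm above the seat, within 20 mm along and 15 mm across; head towards the pocket, in line to 7 degrees, level to 5.7 degrees, touching neither fixture nor rack (x of balance in the frame of seat between -0.02 and 0.02 m and y of balance in the frame of seat between -0.015 and 0.015 m and z of balance in the frame of seat between 0.04 and 0.08 m and x of head in the frame of seat above 0.02 m and angle between the x axis of balance and the x axis of seat, either way round below 0.12 rad and angle between balance's own z axis and vertical below 0.1 rad and x of the grasp point in the frame of balance between -0.025 and 0.025 m and contact force between clamp_arm and the fingers above 1 N and contact force between clamp_arm and fixture below 0.1 N and contact force between clamp_arm and rack below 0.1 N and linear speed of clamp_arm below 0.02 m/s and angular speed of clamp_arm below 0.1 rad/s); the arm keeps its last pose, push and grip.
It fails at once if a bystander is moved more than 30 mm (distance of any of dish, stopper, bottle, beaker, wrench, cork_ring, jar from where it was at the start of the episode above 0.03 m).
It fails at once if the clamp arm is tipped more than 25 degrees from level (angle between balance's own z axis and vertical above 0.44 rad).
It also fails if it takes over 48 s, if anything falls off the work surface, if the arm or the gripper's body presses on something with over 40 N, if the wrist force passes 120 N, or if a joint passes its speed limit or range.

## Working session

There is one attempt and no reset: what is moved stays moved. The work goes in short steps, Python scripts to look and compute and a tool call to move; the robot and the scene stay as the last step left them, time stands still between calls to the robot, and variables do not carry over. Pictures are saved under pics/ and viewed, about 8 in all and at most 12, crops included, and the job is handed in when it is done.

Besides the shell and the picture viewer there is one more tool, called after "Request:" as name(argument=value, ...) on one line, values as JSON. carry_out: Moves the arm, as the interface text tells. Its arguments: {"type":"object","properties":{"motion":{"type":"array"}},"required":["motion"]}

```bash
ls; mkdir -p pics
cat > h.py <<'E'
import numpy as np, cv2
from bench import ctrl
from scipy.spatial.transform import Rotation as R
def tcp():
    o=ctrl.get_obs(); w,x,y,z=o["eef_rot"]; T=np.eye(4); T[:3,:3]=R.from_quat([x,y,z,w]).as_matrix(); T[:3,3]=o["eef_pos"]; return T
def shot(n,f=None):
    T=tcp(); im=ctrl.camera(n); p=ctrl.camera_params(n)
    if f: cv2.imwrite("pics/"+f,im)
    return im,(T@np.array(p["hand_eye"]) if n=="wrist" else np.array(p["pose"]))
def lm(n,P,things,fn=ctrl.landmark_of):
    for t in things:
        for d in fn(n,t)[:2]:
            q=P@np.r_[d["point"],1]; print(n,t,round(d["conf"],2),q[:3].round(4))
E
python3 - <<'E'
from h import *
for n in ("scene","side"):
    im,P=shot(n,n+"0.png")
    lm(n,P,["balance","head","tail","rack","tunnel_mouth","fixture","seat"])
im,P=shot("scene")
lm("scene",P,["dish","stopper","bottle","beaker","wrench","cork_ring","jar"])
a=cv2.imread("pics/scene0.png");print(ctrl.get_obs()["time_s"],ctrl.grip_depth,tcp().round(3))
E
```

```text
pics
scene balance 0.64 [ 0.602  -0.2184  0.0502]
scene head 0.93 [ 0.6568 -0.2329  0.0416]
scene tail 0.62 [ 0.3923 -0.1926  0.049 ]
scene rack 0.72 [ 0.5483 -0.2177 -0.0013]
scene tunnel_mouth 0.64 [ 0.4233 -0.2028  0.0493]
scene tunnel_mouth 0.64 [ 0.3923 -0.1938  0.0499]
scene fixture 0.88 [ 0.5533  0.1962 -0.0056]
scene seat 0.97 [0.5861 0.2009 0.0533]
side balance 0.98 [ 0.6075 -0.2195  0.0497]
side head 0.57 [ 0.6595 -0.2281  0.0365]
side head 0.43 [ 0.5506 -0.2165 -0.0011]
side tail 0.58 [ 0.3985 -0.1947  0.0489]
side rack 0.63 [ 0.5447 -0.2152  0.0007]
side rack 0.34 [ 0.6037 -0.2207  0.0488]
side tunnel_mouth 0.67 [ 0.4239 -0.195   0.0516]
side fixture 0.92 [ 0.5524  0.192  -0.0006]
side seat 0.75 [0.5898 0.1992 0.0523]
side seat 0.44 [ 0.5529  0.1941 -0.0014]
scene dish 0.82 [0.3834 0.004  0.0023]
scene stopper 0.68 [ 0.621  -0.0037  0.0017]
scene bottle 0.6 [7.585e-01 1.220e-02 7.000e-04]
scene beaker 0.57 [ 0.419   0.4439 -0.0055]
scene wrench 0.59 [ 6.361e-01 -4.334e-01 -5.000e-04]
scene cork_ring 0.81 [ 3.725e-01 -4.497e-01 -3.000e-04]
scene jar 0.57 [ 0.5672  0.4417 -0.0024]
1.2 0.0187 [[-0.     0.227  0.974  0.13 ]
 [-0.     0.974 -0.227  0.56 ]
 [-1.    -0.     0.     0.231]
 [ 0.     0.     0.     1.   ]]
```

View pics/scene0.png

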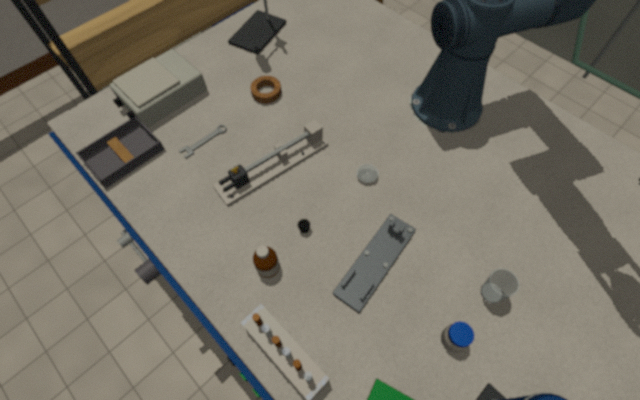

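View pics/side0.png

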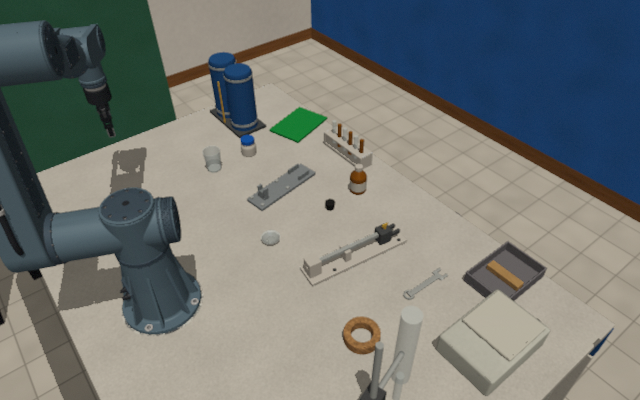

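The scene view shows the rack with its tunnel at about (313,130) and the head at (237,176). The fixture runs from the fork at (400,225) to the pocket at (355,290). The side view agrees. I'll stop over the fixture for a close look on the way.

Request:
carry_out(motion=[0, 0, 0, 0, -0.025, 0.042, -1, 0, 0, 0, 0, -0.025, 0.042, -1, 0, 0, 0, 0, -0.025, 0.042, -1, 0, 0, 0, 0, -0.025, 0.042, -1, 0, 0, 0, 0, -0.025, 0.042, -1, 0, 0, 0, 0, -0.025, 0.042, -1, 0, 0, 0, 0, -0.025, 0.042, -1, 0, 0, 0, 0, -0.025, 0.042, -1, 0, 0, 0, 0, -0.025, 0.042, -1, 0, 0, 0, 0, 0, 0, -1])

```text
time_s: 2.2
eef_pos: [0.4569, 0.2484, 0.2327]
eef_rot: [0.705, 0.08, 0.701, -0.077]
wrist_force: [0.1, 0.2, 0.9]
opening: 1.002
```

Run:
```python
from h import *
im,P=shot("wrist","w1.png"); print(tcp().round(3)); print(np.array(ctrl.camera_params("wrist")["hand_eye"]).round(3),ctrl.camera_params("wrist")["mtx"])
lm("wrist",P,["fixture","seat"])
```

```text
[[ 0.004  0.219  0.976  0.455]
 [ 0.005  0.976 -0.219  0.25 ]
 [-1.     0.005  0.003  0.232]
 [ 0.     0.     0.     1.   ]]
[[ 0.    -0.297  0.955 -0.143]
 [ 1.     0.001  0.    -0.   ]
 [-0.001  0.955  0.297 -0.076]
 [ 0.     0.     0.     1.   ]] [[309.70691629   0.         321.08417856]
 [  0.         309.70691629 199.18379556]
 [  0.           0.           1.        ]]
wrist fixture 0.8 [ 0.5572  0.1944 -0.0014]
wrist seat 0.63 [0.5872 0.2008 0.0521]
```

View pics/w1.png

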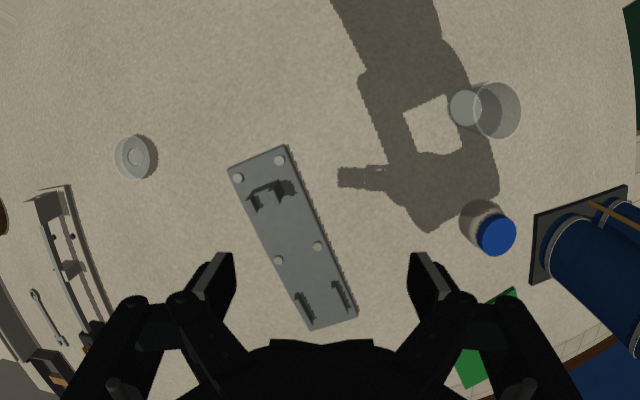

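The whole fixture shows: plate corners at (228,167), (286,146), (358,317) and (311,331), fork at (268,195), pocket walls at (325,300). I'll get the pose from the corners projected to the plate top.

```bash
cat >> h.py <<'E'
def ray(uv,P,z,n="wrist"):
    K=np.array(ctrl.camera_params(n)["mtx"]); out=[]
    for u,v in uv:
        a=np.array([(u-K[0,2])/K[0,0],(v-K[1,2])/K[1,1]]); r=np.hypot(*a)
        d=np.r_[np.sin(r)*a/r,np.cos(r)] if n=="wrist" else np.r_[a,1]
        d=P[:3,:3]@d; c=P[:3,3]; out.append(c+d*(z-c[2])/d[2])
    return np.array(out)
E
python3 - <<'E'
from h import *
P=tcp()@np.array(ctrl.camera_params("wrist")["hand_eye"])
c=ray([(228,167),(286,146),(358,317),(311,331)],P,.014); print(c.round(4))
d=(c[2]+c[3]-c[0]-c[1])/2; y=np.arctan2(d[1],d[0]); print("len",np.linalg.norm(d),"yaw",np.degrees(y),"centre",c.mean(0))
u=np.array([np.cos(y),np.sin(y),0]);print("seat",c.mean(0)+.03*u)
h=ray([(268,190)],P,.04);print(h)
E
```

```text
[[0.4241 0.1431 0.014 ]
 [0.416  0.2192 0.014 ]
 [0.679  0.2596 0.014 ]
 [0.6904 0.1855 0.014 ]]
len 0.26789676873759294 yaw 8.89690168582141 centre [0.55239021 0.20186029 0.014     ]
seat [0.58202926 0.2065     0.014     ]
[[0.45726366 0.19053922 0.04      ]]
```

Request:
carry_out(motion=[-0.5, 0, 0, 0, -0.048, 0.006, -1, -0.5, 0, 0, 0, -0.048, 0.006, -1, -0.5, 0, 0, 0, -0.048, 0.006, -1, -0.5, 0, 0, 0, -0.048, 0.006, -1, -0.5, 0, 0, 0, -0.048, 0.006, -1, -0.5, 0, 0, 0, -0.048, 0.006, -1, -0.5, 0, 0, 0, -0.048, 0.006, -1, -0.5, 0, 0, 0, -0.048, 0.006, -1, -0.5, 0, 0, 0, -0.048, 0.006, -1, -0.5, 0, 0, 0, -0.048, 0.006, -1])

```text
time_s: 3.35
eef_pos: [0.4307, -0.223, 0.2294]
eef_rot: [0.709, 0.033, 0.704, -0.027]
wrist_force: [1.3, -0.5, -0.4]
opening: 1.003
```

Run:
```python
from h import *
im,P=shot("wrist","w2.png"); print(tcp().round(3))
lm("wrist",P,["balance","head","tail","tunnel_mouth","rack","clamp_arm"])
```

```text
[[ 0.008  0.088  0.996  0.431]
 [ 0.004  0.996 -0.088 -0.23 ]
 [-1.     0.005  0.008  0.23 ]
 [ 0.     0.     0.     1.   ]]
wrist balance 0.96 [ 0.6014 -0.2208  0.0512]
wrist balance 0.7 [ 0.6508 -0.23    0.0417]
wrist head 0.59 [ 0.6534 -0.2343  0.037 ]
wrist tail 0.22 [0.5871 0.203  0.0497]
wrist tunnel_mouth 0.74 [ 0.4181 -0.2006  0.0535]
wrist clamp_arm 0.3 [ 0.375  -0.4482  0.0028]
```

View pics/w2.png

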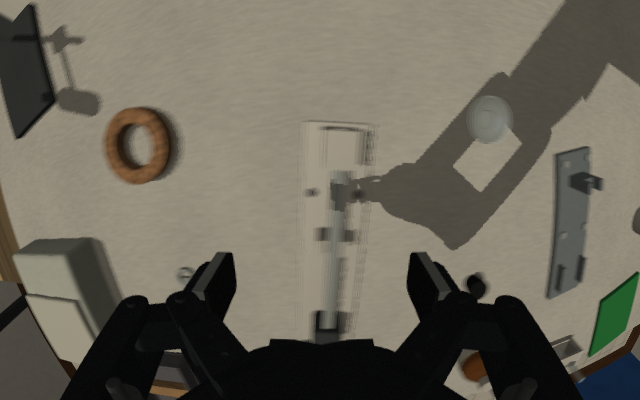

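The picture is blurred by motion: bar from (341,205) to (329,305), guide at (335,235), tunnel at (345,150). I'll move closer and look again once the arm is still.

Request:
carry_out(motion=[1.3, 0, 0, 0.015, 0.005, 0.03, -1, 1.3, 0, 0, 0.015, 0.005, 0.03, -1, 0, 0, 0, 0.015, 0.003, 0.03, -1, 0, 0, 0, 0, 0, 0, -1, 0, 0, 0, 0, 0, 0, -1])

```text
time_s: 4.2
eef_pos: [0.5266, -0.207, 0.1847]
eef_rot: [0.709, 0.046, 0.703, -0.039]
wrist_force: [-0.1, -0.5, -0.3]
opening: 1.001
```

Run:
```python
from h import *
im,P=shot("wrist"); T=tcp(); print(T.round(3)); np.save("P3.npy",P)
cv2.imwrite("pics/w3.png",cv2.resize(im[100:380,200:440],None,fx=2,fy=2))
lm("wrist",P,["balance","head","tail","tunnel_mouth"])
```

```text
[[ 0.008  0.12   0.993  0.526]
 [ 0.009  0.993 -0.12  -0.207]
 [-1.     0.01   0.007  0.185]
 [ 0.     0.     0.     1.   ]]
wrist balance 0.98 [ 0.6023 -0.2227  0.0517]
wrist head 0.86 [ 0.6494 -0.2311  0.0384]
wrist tunnel_mouth 0.9 [ 0.4204 -0.2004  0.0541]
wrist tunnel_mouth 0.5 [ 0.6373 -0.4276 -0.0008]
```

View pics/w3.png

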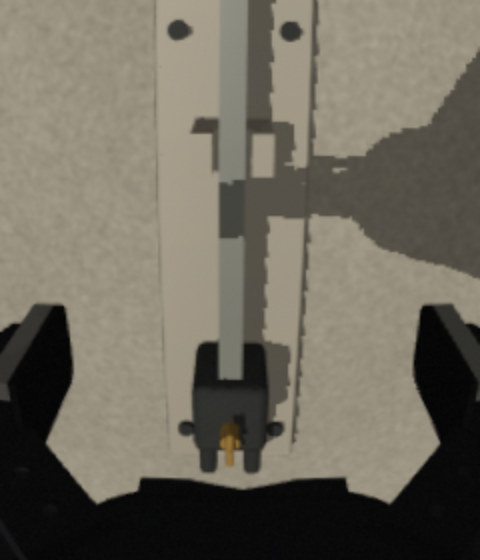

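Sharp now. In the crop the bar runs from (234,20) to (231,375), it enters the head at about (231,380), and both fingers straddle it.

Run:
```python
from h import *
P=np.load("P3.npy"); T=tcp()
f=lambda x,y:(200+x/2,100+y/2)
c=ray([f(233.5,20),f(231.5,300),f(231,380)],P,.056); print(c.round(4))
d=c[2]-c[0]; y=np.arctan2(d[1],d[0]); u=np.array([np.cos(y),np.sin(y),0]); print("yaw",np.degrees(y),"tool yaw",np.degrees(np.arctan2(T[1,2],T[0,2])))
b=c[2]-.032*u; print("balance pix",b)
for q in (b,np.array([.6023,-.2222,.05])):
    q=q.copy(); q[2]=.05-ctrl.grip_depth; print("tool delta",(T[:3,:3].T@(q-T[:3,3])).round(4))
```

```text
[[ 0.4555 -0.2013  0.056 ]
 [ 0.5876 -0.2186  0.056 ]
 [ 0.6348 -0.2248  0.056 ]]
yaw -7.460733305050291 tool yaw -7.055925319744077
balance pix [ 0.60308797 -0.22065937  0.056     ]
tool delta [ 0.1553 -0.0034  0.0764]
tool delta [ 0.1552 -0.005   0.0758]
```

Request:
carry_out(motion=[0.4, 0, 0, 0.01, -0.001, 0.019, -1, 0, 0, 0, 0.01, -0.001, 0.019, -1, 0, 0, 0, 0.01, -0.001, 0.019, -1, 0, 0, 0, 0.01, -0.001, 0.019, -1, 0, 0, 0, 0.03, 0, 0, -1, 0, 0, 0, 0.03, 0, 0, -1, 0, 0, 0, 0.03, 0, 0, -1, 0, 0, 0, 0, 0, 0, -1])

```text
time_s: 5.25
eef_pos: [0.6058, -0.2283, 0.0621]
eef_rot: [0.713, 0.048, 0.697, -0.048]
wrist_force: [-0.6, 0.1, -0.2]
opening: 1.002
```

Run:
```python
from h import *
T=tcp(); print(T.round(4)); q=np.array([.603,-.2213,.05-ctrl.grip_depth]); print("tool delta",(T[:3,:3].T@(q-T[:3,3])).round(4))
```

```text
[[ 0.0226  0.1365  0.9904  0.6058]
 [-0.0014  0.9906 -0.1365 -0.2283]
 [-0.9997  0.0017  0.0225  0.0621]
 [ 0.      0.      0.      1.    ]]
tool delta [ 0.0308  0.0065 -0.0045]
```

Request:
carry_out(motion=[-0.3, 1.3, 0, 0.015, 0.0065, -0.005, -1, 0, 0, 0, 0.015, 0, 0, -1, 0, 0, 0, 0, 0, 0, -1])

```text
time_s: 5.55
eef_pos: [0.6031, -0.2224, 0.0342]
eef_rot: [0.706, 0.047, 0.705, -0.047]
wrist_force: [0.0, 0.6, -0.3]
opening: 1.003
```

Run:
```python
from h import *
T=tcp(); print(T.round(4)); q=np.array([.603,-.2213,.05-ctrl.grip_depth]); print("tool delta",(T[:3,:3].T@(q-T[:3,3])).round(4))
```

```text
[[ 2.300e-03  1.321e-01  9.912e-01  6.031e-01]
 [-7.000e-04  9.912e-01 -1.321e-01 -2.224e-01]
 [-1.000e+00 -4.000e-04  2.400e-03  3.420e-02]
 [ 0.000e+00  0.000e+00  0.000e+00  1.000e+00]]
tool delta [ 0.0029  0.001  -0.0003]
```

Good. A small correction, then close in place.

Request:
carry_out(motion=[0, 0, 0, 0.003, 0.001, 0, -1, 0, 0, 0, 0, 0, 0, 1, 0, 0, 0, 0, 0, 0, 1, 0, 0, 0, 0, 0, 0, 1, 0, 0, 0, 0, 0, 0, 1, 0, 0, 0, 0, 0, 0, 1, 0, 0, 0, 0, 0, 0, 1, 0, 0, 0, 0, 0, 0, 1, 0, 0, 0, 0, 0, 0, 1])

```text
time_s: 6.45
eef_pos: [0.6057, -0.2225, 0.0349]
eef_rot: [0.708, 0.046, 0.703, -0.048]
wrist_force: [-0.1, -0.0, -0.4]
opening: 0.121
```

Request:
carry_out(motion=[0, 0, 0, 0, 0, 0.006, 1, 0, 0, 0, 0, 0, 0.008, 1, 0, 0, 0, 0, 0, 0.008, 1, 0, 0, 0, 0, 0, 0.008, 1, 0, 0, 0, 0, 0, 0.008, 1, 0, 0, 0, 0, 0, 0, 1])

```text
time_s: 7.05
eef_pos: [0.6438, -0.2276, 0.0349]
eef_rot: [0.707, 0.046, 0.705, -0.048]
wrist_force: [1.3, -0.5, -0.7]
opening: 0.121
```

Run:
```python
from h import *
T=tcp(); print(T.round(4)); im,P=shot("wrist")
lm("wrist",P,["balance","head","tail","tunnel_mouth"])
im,P=shot("side")
lm("side",P,["tail","tunnel_mouth"])
```

```text
[[ 0.0027  0.132   0.9912  0.6438]
 [-0.0024  0.9912 -0.132  -0.2276]
 [-1.     -0.002   0.003   0.0349]
 [ 0.      0.      0.      1.    ]]
wrist balance 0.87 [ 0.6415 -0.2264  0.0517]
wrist tail 0.46 [ 0.6886 -0.2371  0.0387]
side tail 0.95 [ 0.4376 -0.1986  0.0509]
side tail 0.38 [ 6.268e-01  1.000e-04 -1.600e-03]
side tunnel_mouth 0.64 [ 0.4255 -0.1915  0.0514]
```

Sliding works and the bar follows the gripper. Another 25 mm for margin.

Request:
carry_out(motion=[0, 0, 0, 0, 0, 0.008, 1, 0, 0, 0, 0, 0, 0.009, 1, 0, 0, 0, 0, 0, 0.008, 1, 0, 0, 0, 0, 0, 0, 1, 0, 0, 0, 0, 0, 0, 1, 0, 0, 0, 0, 0, 0, 1])

```text
time_s: 8.05
eef_pos: [0.6654, -0.2305, 0.0349]
eef_rot: [0.704, 0.047, 0.708, -0.047]
wrist_force: [-0.8, 1.6, 2.0]
opening: 0.124
```

Run:
```python
from h import *
T=tcp(); print(T.round(4)); im,P=shot("wrist")
lm("wrist",P,["balance","tail","tunnel_mouth"])
im,P=shot("scene")
lm("scene",P,["tail","tunnel_mouth","balance"])
im,P=shot("side"); x,y=300,200
cv2.imwrite("pics/s4.png",cv2.resize(im[200:300,280:420],None,fx=5,fy=5))
lm("side",P,["tail","tunnel_mouth","balance"])
```

```text
[[-5.700e-03  1.323e-01  9.912e-01  6.654e-01]
 [-1.000e-04  9.912e-01 -1.323e-01 -2.305e-01]
 [-1.000e+00 -9.000e-04 -5.700e-03  3.490e-02]
 [ 0.000e+00  0.000e+00  0.000e+00  1.000e+00]]
wrist balance 0.7 [ 5.483e-01 -2.144e-01  4.000e-04]
wrist balance 0.59 [ 0.6616 -0.2294  0.0516]
wrist tunnel_mouth 0.17 [ 0.6341 -0.4289  0.0026]
scene tail 0.88 [ 0.4502 -0.2017  0.051 ]
scene tail 0.5 [ 0.5703  0.4446 -0.0032]
scene tunnel_mouth 0.79 [ 0.4211 -0.2026  0.0496]
scene balance 0.68 [ 0.6613 -0.2295  0.0535]
scene balance 0.68 [ 0.6354 -0.4331 -0.0023]
side tunnel_mouth 0.68 [ 0.4243 -0.1909  0.0502]
side tunnel_mouth 0.56 [ 0.4189  0.4472 -0.0016]
side balance 0.67 [ 0.6639 -0.2269  0.0509]
```

View pics/s4.png

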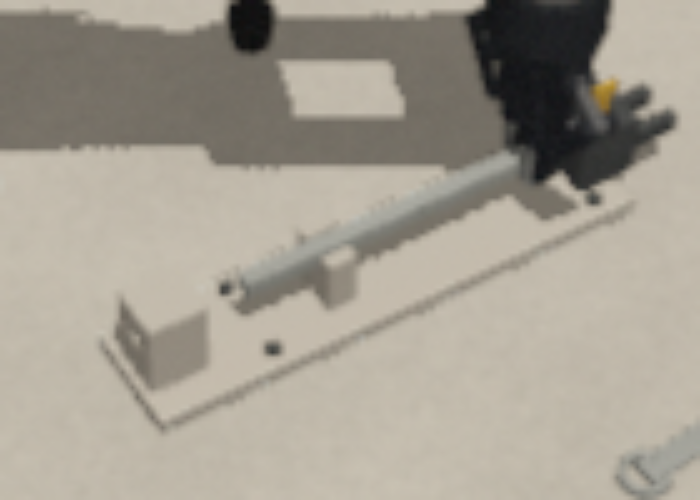

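The picture shows the bar's tail at (240,290) clear of the tunnel block (mouth at about (205,320)), with the arm still in the guide. Now lifting straight up.

Request:
carry_out(motion=[0, 0, 0, -0.004, 0, 0, 1, 0, 0, 0, -0.008, 0, 0, 1, 0, 0, 0, -0.012, 0, 0, 1, 0, 0, 0, -0.015, 0, 0, 1, 0, 0, 0, -0.015, 0, 0, 1, 0, 0, 0, -0.015, 0, 0, 1, 0, 0, 0, -0.015, 0, 0, 1, 0, 0, 0, -0.012, 0, 0, 1, 0, 0, 0, 0, 0, 0, 1, 0, 0, 0, 0, 0, 0, 1])

```text
time_s: 9.65
eef_pos: [0.6651, -0.2296, 0.1382]
eef_rot: [0.703, 0.047, 0.708, -0.047]
wrist_force: [-0.8, -0.1, -5.7]
opening: 0.124
```

Run:
```python
from h import *
T=tcp(); print(T.round(4)); print(ctrl.get_obs()["wrist_force"],ctrl.get_obs()["torque"])
im,P=shot("side")
lm("side",P,["tail","balance","head"])
cv2.imwrite("pics/s5.png",cv2.resize(im[160:300,280:440],None,fx=4,fy=4))
```

```text
[[-7.600e-03  1.323e-01  9.912e-01  6.651e-01]
 [ 1.500e-03  9.912e-01 -1.323e-01 -2.296e-01]
 [-1.000e+00  5.000e-04 -7.800e-03  1.382e-01]
 [ 0.000e+00  0.000e+00  0.000e+00  1.000e+00]]
[-0.79821455 -0.05468739 -5.74488761] [-0.04330323 -0.04163054  0.04777492]
side tail 0.77 [ 0.4582 -0.2026  0.1575]
side balance 0.97 [ 0.6628 -0.2256  0.1538]
side head 0.61 [ 0.7162 -0.2361  0.14  ]
side head 0.51 [ 0.3824  0.0023 -0.003 ]
```

View pics/s5.png

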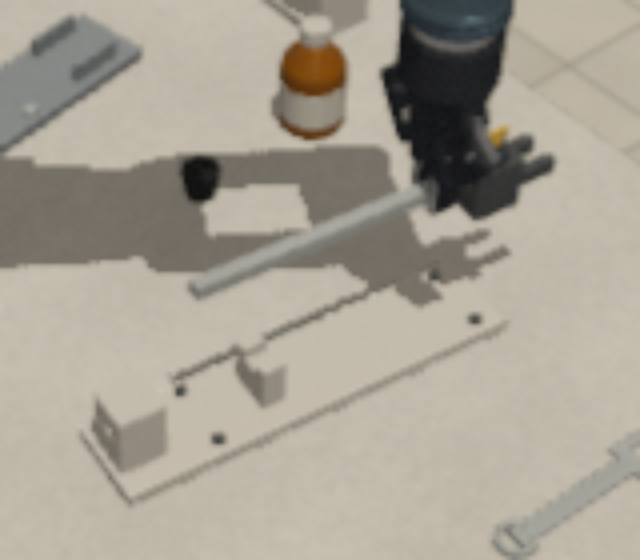

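The arm hangs level and clear of the rack, held close to the balance point (grasp about 2–3 mm towards the head). Carrying it over now, rising and turning gently.

Request:
carry_out(motion=[0, 0, 0, -0.01, 0.01, -0.002, 1, -1, 0, 0, -0.01, 0.02, -0.005, 1, -1, 0, 0, -0.01, 0.027, -0.005, 1, -1, 0, 0, -0.01, 0.03, -0.005, 1, -1, 0, 0, -0.01, 0.03, -0.005, 1, -1, 0, 0, 0, 0.03, -0.005, 1, -1, 0, 0, 0, 0.03, -0.005, 1, -1, 0, 0, 0, 0.03, -0.005, 1, -1, 0, 0, 0, 0.03, -0.005, 1, -1, 0, 0, 0, 0.025, -0.005, 1])

```text
time_s: 10.85
eef_pos: [0.6287, 0.0558, 0.1957]
eef_rot: [0.704, -0.011, 0.71, 0.016]
wrist_force: [0.9, -0.6, -5.8]
opening: 0.125
```

Request:
carry_out(motion=[-1, 0, 0, 0, 0.03, -0.005, 1, -1, 0, 0, 0, 0.03, -0.005, 1, -1, 0, 0, 0, 0.03, -0.005, 1, -1, 0, 0, 0, 0.025, -0.005, 1, -1, 0, 0, 0, 0.015, -0.005, 1, -1, 0, 0, 0, 0.005, 0, 1, 0, 0, 0, 0, 0, 0, 1, 0, 0, 0, 0, 0, 0, 1])

```text
time_s: 11.65
eef_pos: [0.5847, 0.2067, 0.2033]
eef_rot: [0.703, -0.055, 0.706, 0.062]
wrist_force: [0.3, -0.7, -4.8]
opening: 0.13
```

```bash
cat > m.py <<'E'
from h import *
T=tcp(); print(T.round(4),ctrl.get_obs()["opening"],ctrl.get_obs()["wrist_force"])
print("tool yaw",np.degrees(np.arctan2(T[1,2],T[0,2])),"tool lean xz deg",np.degrees(T[0,0]),np.degrees(T[1,0]))
im,P=shot("side"); lm("side",P,["balance","head","tail","seat"])
im,P=shot("wrist"); lm("wrist",P,["balance","tail","seat","fixture"])
cv2.imwrite("pics/w6.png",im)
q=np.array([.5885,.2025,.110-.0155]); print("tool delta",(T[:3,:3].T@(q-T[:3,3])).round(4))
E
python3 m.py
```

```text
[[-0.0054 -0.1648  0.9863  0.5847]
 [ 0.0105  0.9863  0.1649  0.2067]
 [-0.9999  0.0112 -0.0036  0.2033]
 [ 0.      0.      0.      1.    ]] 0.12977739172933758 [ 0.29401073 -0.68317304 -4.84189985]
tool yaw 9.489659273869394 tool lean xz deg -0.3070996138465016 0.6016317621021205
side balance 0.72 [0.5818 0.2057 0.2178]
side head 0.55 [0.6355 0.2158 0.2076]
side head 0.38 [ 0.5474 -0.2167 -0.0016]
side tail 0.79 [0.3792 0.171  0.2214]
side tail 0.46 [ 0.4252 -0.1954  0.0498]
side seat 0.94 [0.5897 0.2019 0.0487]
wrist balance 0.77 [0.5822 0.2033 0.2198]
wrist balance 0.46 [ 0.4182  0.4495 -0.0018]
wrist tail 0.72 [ 0.418   0.4459 -0.0015]
wrist seat 0.96 [0.5883 0.2033 0.0514]
wrist fixture 0.89 [ 0.5541  0.1948 -0.003 ]
tool delta [ 0.1087 -0.006   0.0035]
```

Networks place the seat at about (0.588, 0.202). Lowering gently over it.

Request:
carry_out(motion=[0.5, 0, 0, 0.008, -0.003, 0.002, 1, 0, 0, 0, 0.015, -0.003, 0.002, 1, 0, 0, 0, 0.015, 0, 0, 1, 0, 0, 0, 0.015, 0, 0, 1, 0, 0, 0, 0.015, 0, 0, 1, 0, 0, 0, 0.015, 0, 0, 1, 0, 0, 0, 0.012, 0, 0, 1, 0, 0, 0, 0.006, 0, 0, 1, 0, 0, 0, 0, 0, 0, 1, 0, 0, 0, 0, 0, 0, 1])

```text
time_s: 13.15
eef_pos: [0.5873, 0.2019, 0.0895]
eef_rot: [0.701, -0.051, 0.709, 0.059]
wrist_force: [0.3, 0.5, -5.3]
opening: 0.126
```

```bash
python3 m.py
```

```text
[[-0.0114 -0.1549  0.9879  0.5873]
 [ 0.0101  0.9879  0.155   0.2019]
 [-0.9999  0.0118 -0.0097  0.0895]
 [ 0.      0.      0.      1.    ]] 0.12641140979822135 [ 0.33073222  0.50608853 -5.29305391]
tool yaw 8.91574393715847 tool lean xz deg -0.6507534386987366 0.5799030964552564
side balance 0.83 [0.5855 0.203  0.1013]
side head 0.67 [0.6393 0.2087 0.0929]
side tail 0.64 [0.3804 0.1672 0.1087]
side seat 0.86 [0.589  0.2002 0.0498]
wrist balance 0.66 [0.5839 0.1974 0.1061]
wrist balance 0.31 [ 0.4191 -0.2015  0.0555]
wrist seat 0.63 [0.5895 0.2052 0.0534]
wrist fixture 0.74 [ 0.5568  0.1944 -0.0022]
tool delta [-0.005   0.0005  0.0012]
```

View pics/w6.png

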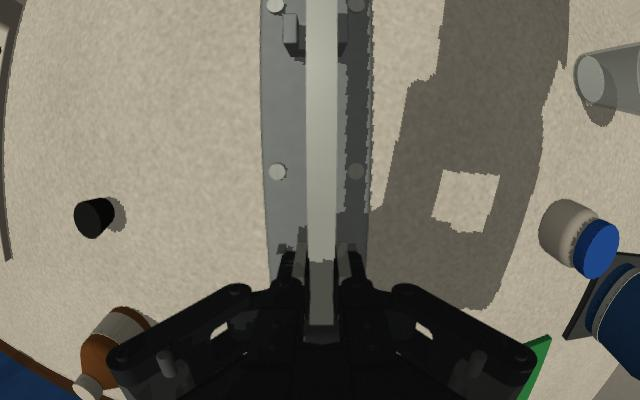

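The bar lies in line between the fork posts (290,35)/(345,35) and along the plate's middle. I'll raise it 5 mm, move 2 mm along, and let it settle.

Request:
carry_out(motion=[0, -0.6, 0, -0.005, 0, 0.002, 1, 0, 0, 0, 0, 0, 0, 1, 0, 0, 0, 0, 0, 0, 1, 0, 0, 0, 0, 0, 0, 1, 0, 0, 0, 0, 0, 0, 1])

```text
time_s: 14.15
eef_pos: [0.5896, 0.2021, 0.0955]
eef_rot: [0.706, -0.051, 0.704, 0.059]
wrist_force: [-0.2, 0.1, -4.8]
opening: 0.127
```

```bash
python3 m.py; python3 -c "
from h import *
o=ctrl.get_obs();print(o['dq'].round(4) if hasattr(o['dq'],'round') else o['dq'],o['time_s'])
im,P=shot('scene');lm('scene',P,['dish','stopper','bottle','beaker','wrench','cork_ring','jar','balance','tail','head'])"
```

```text
[[ 8.000e-04 -1.547e-01  9.880e-01  5.896e-01]
 [ 1.200e-02  9.879e-01  1.547e-01  2.021e-01]
 [-9.999e-01  1.170e-02  2.600e-03  9.550e-02]
 [ 0.000e+00  0.000e+00  0.000e+00  1.000e+00]] 0.12665065095389919 [-0.23449958  0.06141355 -4.80278809]
tool yaw 8.900640383125394 tool lean xz deg 0.04378077575821944 0.6865639791191128
side balance 0.89 [0.5885 0.203  0.1119]
side head 0.59 [0.6399 0.2112 0.0981]
side tail 0.61 [0.381  0.1708 0.1145]
side seat 0.69 [0.5877 0.2007 0.0475]
wrist balance 0.65 [0.5845 0.1985 0.1107]
wrist balance 0.44 [0.6347 0.2055 0.0967]
wrist seat 0.78 [0.5884 0.2005 0.0515]
wrist seat 0.21 [0.5848 0.1999 0.1102]
wrist fixture 0.75 [ 5.558e-01  1.951e-01 -3.000e-04]
tool delta [ 0.001   0.0005 -0.0011]
[ 0.0012 -0.0001 -0.0011 -0.0009 -0.0023  0.0001] 14.65
scene stopper 0.6 [ 0.5543  0.1955 -0.0048]
scene stopper 0.51 [ 0.6209 -0.0015  0.0012]
scene bottle 0.96 [ 0.7574  0.0131 -0.0028]
scene beaker 0.91 [ 0.4211  0.4429 -0.0044]
scene wrench 0.52 [ 0.6335 -0.4341 -0.0024]
scene cork_ring 0.61 [ 3.679e-01 -4.509e-01  1.000e-04]
scene jar 0.75 [ 0.5732  0.444  -0.0027]
scene jar 0.48 [ 0.3707 -0.4478  0.001 ]
scene balance 0.73 [0.5837 0.2014 0.1118]
scene head 0.82 [0.6415 0.2055 0.1018]
```

```bash
python3 -c "
from bench import ctrl
print(ctrl.hand_in())"
```

```text
the job is handed in; nothing more can be done
None
```

I gripped the clamp arm about 2–3 mm from its balance point and slid it about 60 mm until the tail was roughly 27 mm out of the tunnel. Then I lifted it level, carried it to the fixture and handed in while still holding it there, at about 14.7 s. The hand-in reports no verdict.

**Last checks:**
- **Position:** the balance point was at about (0.586, 0.201, 0.111) and the seat at (0.588, 0.201, 0.050). That is about 60 mm above the seat and within about 5 mm along and across.
- **Alignment:** the tool yaw was 8.9°, the same as the fixture's 8.9° measured from the plate corners. The arm was level to about 1.5°, judged from the head and tail estimates.
- **Grip and stillness:** the wrist carried a steady 4.8 N load and the joints were nearly at rest.
- **Bystanders:** the bottle, beaker, wrench, cork ring, jar and stopper were found within about 7 mm of where they started. The dish was not detected in the last picture, but nothing passed low near it.

**Disagreements:**
- The camera estimates of the balance point differed by up to 5 mm.
- My corner-based seat estimate was about 5 mm off the networks' value, so I used mostly theirs.
- The networks gave a few false hits, such as a stopper reported at the fixture. I ignored those.

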